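# Fold back a bifold cupboard door and put away the washed tall and short ware

## Task

Open the slant-fronted steel cupboard by the handle of its bifold door: pull the handle out to break the fold, then move both panels all the way back along the tracks to the stop at the right, without forcing them, and leave the door open. Then put the two washed pieces away inside, first the tall shaker in the back row, where there is height for it, then the small glass in the front row, each set down upright on the cupboard floor, not dropped or knocked over. Leave the mug and the big upturned glass where they stand.

Things in the scene. Friction and masses are not known exactly. Their poses are not given: they have to be found in the camera images.
- cupboard: Fixed steel cupboard, 250 deep (x) x 354 wide (y) x 228 mm high on four feet, opening slanted 30 deg up to the back. Origin: centre of underside; x to its back, y to its left along the tracks, z up. Underside of the closed door: z = 0.157 + 0.577 x. Clear inside: x and y -0.119..0.119, -0.163..0.163. Tracks 14 mm wide along y at x = -0.11 and +0.11 stand 13 mm out of the door plane.
- hinge (a point): Middle of the door's fixed hinge, at the cupboard's right end (cupboard frame 0, -0.155, 0.157). x up the slope, y along the tracks to the left, z out of the door plane. From here two aluminium panels, each 155 wide (along y), 232 long (along x, -0.116..0.116) and 10 mm thick, cover the opening: first panel hinge to fold, leading panel fold to leading edge.
- door (a joint): Angle a (rad) of the first panel: 0 shut and flat, starts 0 to 0.1, stop 1.45; leading panel leans as much the other way. In the hinge frame the fold is at y 0.155 cos a, z 0.155 sin a, the leading edge at y 0.31 cos a, z 0. Stiff hinges: it stays where left. Flat, a push along the track only jams: pull the handle out (z) first, 5 to 20 N; past 0.4 rad push the leading panel along -y.
- handle: The door's handle; origin: middle of its grip, a bar 11 mm thick, 96 long along the track, 38 mm above the leading panel's outer face, 83 mm clear between posts, 62 mm from fold, 93 from leading edge, 60 mm down the slope. Axes: x up the slope, y from fold to leading edge, z out of the panel. Closed fingers reach down behind it (up-slope) and hook it; 20 mm below is free.
- door_lead: The leading panel (it carries the handle). Origin: middle of the fold line, on the panel's underside; axes as the handle's; its free edge, 155 mm along y, runs in the tracks. Once the fold stands out, pushing the outer face near that edge towards the hinge takes 2 to 8 N until the stop is felt. It ends upright: lean the gripper away from the hinge so that the fingertips lead. Over 45 N bends it.
- back_row (a point): Point on the cupboard's flat inner floor (38 mm above the counter) in the back row, a good place for the shaker. Axes as the cupboard's. The back row runs from the round floor rail (8 mm thick, along y, at cupboard x = -0.015) to the back wall at x = +0.119. With the door folded back it is free of the panels from cupboard y = -0.10 to +0.163.
- front_row (a point): Point on the same floor in the front row, a good place for the small glass: between the front wall (cupboard x = -0.119) and the floor rail. The shaker is too tall to stand here under the shut door. The folded-back door's handle then sticks out over it to cupboard y = -0.07 (x -0.07..-0.13, z 0.16..0.26).
- shaker: The tall piece: round glass and steel shaker, 44 mm across for the lower 70 mm, 34 across the domed top, 90 high, about 0.1 kg, standing on the counter. Origin: centre of its base; z up.
- small_glass: The short piece: small clear tumbler, mouth up, 48 mm across the rim, 38 at the base, 61 high, about 0.07 kg, standing on the counter. Origin: centre of its base; z up.
- big_glass: Bystander: large clear glass standing upside down, 81 mm across, 91 high. Origin: centre of its underside. Leave it.
- mug: Bystander: white mug standing upside down, 64 mm across (91 with its handle), 50 high. Origin: centre of its underside. Leave it.
There are look-alikes about, which are no part of the job. What is shaped like the small_glass but orange or red is not meant.

How it is judged:
On the way, in this order (a step that is already met when the one before it is completed fails the run):
1. the door is pulled out of its plane by the handle (value of joint door between 0.2 and 1.3 rad and contact force between the fingers and handle above 0.3 N), for 0.05 s.
2. the door is folded fully back while both pieces are still outside (value of joint door above 1.36 rad and horizontal distance between each of shaker, small_glass and cupboard above 0.2 m), for 0.2 s.
3. the shaker stands released in the back row, the glass still outside (x of shaker in the frame of cupboard between 0.005 and 0.1 m and y of shaker in the frame of cupboard between -0.14 and 0.145 m and z of shaker in the frame of cupboard between 0.032 and 0.044 m and angle between shaker's own z axis and vertical below 0.12 rad and linear speed of shaker below 0.05 m/s and contact force between the fingers and shaker below 0.05 N and horizontal distance between small_glass and cupboard above 0.2 m), for 0.2 s.
4. the small glass stands released in the front row (x of small_glass in the frame of cupboard between -0.105 and -0.035 m and y of small_glass in the frame of cupboard between -0.14 and 0.145 m and z of small_glass in the frame of cupboard between 0.032 and 0.044 m and angle between small_glass's own z axis and vertical below 0.12 rad and linear speed of small_glass below 0.05 m/s and contact force between the fingers and small_glass below 0.05 N), for 0.2 s.
At the end, for the whole second after the job is handed in: The door is folded back (joint over 1.36 of 1.45 rad). The shaker stands upright (within 7 degrees) and at rest on the cupboard floor in the back row, the small glass likewise in the front row, both released (value of joint door above 1.36 rad and x of shaker in the frame of cupboard between 0.005 and 0.1 m and y of shaker in the frame of cupboard between -0.14 and 0.145 m and z of shaker in the frame of cupboard between 0.032 and 0.044 m and angle between each of shaker, small_glass's own z axis and vertical below 0.12 rad and linear speed of each of shaker, small_glass below 0.05 m/s and x of small_glass in the frame of cupboard between -0.105 and -0.035 m and y of small_glass in the frame of cupboard between -0.14 and 0.145 m and z of small_glass in the frame of cupboard between 0.032 and 0.044 m); the robot touches nothing.
It fails at once if the door or its handle is forced with more than 45 N (contact force between the fingers and door_lead above 45 N).
It fails at once if the mug or the big glass is shifted by more than 30 mm (distance of any of mug, big_glass from where it was at the start of the episode above 0.03 m).
It fails at once if a piece is knocked over (angle between any of shaker, small_glass's own z axis and vertical above 0.8 rad).
It fails at once if a piece is dropped (falls more than about 20 mm) ((contact force between the fingers and shaker below 0.05 N and linear speed of shaker above 0.65 m/s) or (contact force between the fingers and small_glass below 0.05 N and linear speed of small_glass above 0.65 m/s)).
It also fails if it takes over 72 s, if anything falls off the work surface, if the arm or the gripper's body presses on something with over 40 N, if the wrist force passes 120 N, or if a joint passes its speed limit or range.

## Robot

A 7-joint arm with a two-finger parallel gripper is mounted at the origin on a cart in front of the work surface, level with it; the furniture and walls round the work are solid. World frame = base frame: x ahead of the robot, y to its left, z up, the work surface at z = 0. Lengths are in m, angles in rad, forces in N, time in s.
With the tool pointing down it reaches from about 0.4 to 0.85 m from the base axis. Payload 6.9 kg.
Tool frame: the origin (TCP) lies on the mounting face of the last link; the fingertips stand 173 mm ahead of it and the grasp point (between the pads) lies 155 mm ahead of it; z points along the fingers, y is the line along which they close (so a half turn about z gives the same grasp; the last joint's range is limited). The gripper opens to 85 mm and grips with 20 to 120 N. Pads are 22 mm wide; open, the fingers measure 114 mm over their backs; the gripper's body (76 mm by 85 mm) begins 54 mm behind the grasp point. The pads swing forward as they close: fully open they stand 13 mm farther back than shut.
Start: joints at [-1.117, 0.507, -0.238, 1.5, 0.126, 1.149, -0.155], TCP at [0.214, 0.587, 0.405] pointing down, gripper open.
Joint ranges: [-3.08, 3.08], [-0.24, 2.05], [-1.43, 1.35], [0, 2.5], [-1.52, 4.66], [0.17, 1.96], [-2.89, 2.89]. Speed limits (rad/s): [2.39, 2.39, 3.14, 3.14, 3.14, 3.14, 3.14].

## Interface

Orientations are given as a rotation vector (axis times angle).
In Python, from station import observe, read_camera, get_calibration, job_done gives the robot as it stands.
- The arm moves only by the tool step_arm, never from a script. Its argument "plan" is a list that holds one entry, the list of rows, each a list of 4 numbers: the shift along the tool's x, y, z in mm, then the turn about the tool's z in rad. A call has 1 to 20 rows; each row shifts and turns the commanded pose from where the row before left it, along the tool's axes as they then stand; what a row does not reach is not made up. A row lasts 1/12 s, in which the tool goes at most 41.7 mm and 7.16 degrees, less where a joint would pass 70% of its speed; a pose out of reach is approached as far as the arm can. A call is refused whole if a number of a shift passes 41.7 or a number of a turn 0.125, either way. A call with a gripper value outside its range is refused whole. "hand" is the finger opening in mm, from 0 to 85.4, set as the call begins (left out, the last holds). The fingers move at their own pace and stop on an object; the grip force is fixed at half the most. Time passes only in rows, so rows that do not move let the fingers close. It gives the time, the measured TCP pose, the force, the opening and the grip force at its end, in the units of the state.
- observe(): the state, without advancing time (a new reading comes with each control period).
- read_camera(name): name is "side" or "top" or "wrist"; returns the picture (420x560x3 uint8, red, green, blue); there is no depth.
- get_calibration(name): a dict with "intrinsics" (3x3 intrinsics, pixels), "T" (4x4, takes a point from camera to world coordinates); the wrist camera has in their place "mount" (4x4, takes a point from camera to tool coordinates, whose origin is the TCP and whose axes are the flange's). Camera axes: x right, y down, z forward; pixel columns grow to the right and rows downward; lengths in m; the calibration is good to about 2 mm. A picture is of the moment at which its call begins: read the wrist's pose just before it. get_calibration takes no time and is no camera call.
- job_done(): hands the job in; it is judged then, once.
The state is a dict: "time": time; "q": joint angles; "qvel": joint speeds; "joint_torque": joint torques, N m; "ee_pos": TCP position; "eef_rot": TCP orientation; "force": force on the tool from outside, world axes, zero at the start; "wrist_torque": the same for the moment, N m; "width": finger opening in m; "grip_force": force on a finger pad.
Only numpy, scipy, OpenCV 4.12 (cv2) and the standard library are available. Lean on these libraries where they do the work, as an engineer would, in place of code of your own. Each camera call takes 0.05 s, during which the arm holds its last target. There are 200 camera calls.

## Working session

There is one attempt and no reset: what is moved stays moved. The work goes in short steps, Python scripts to look and compute and a tool call to move; the robot and the scene stay as the last step left them, time stands still between calls to the robot, and variables do not carry over. Pictures are saved under pics/ and viewed, at most 10 in all, crops included, and the job is handed in when it is done.

Besides the shell and the picture viewer there is one more tool, called after "Request:" as name(argument=value, ...) on one line, values as JSON. step_arm: Moves the arm, as the interface text tells. Its arguments: {"type":"object","properties":{"plan":{"type":"array"},"hand":{"type":"number"}},"required":["plan"]}

```bash
ls; mkdir -p pics; python3 - <<'E'
from station import *
import cv2,numpy as np
np.set_printoptions(precision=4,suppress=True)
print(observe())
for n in("side","top"):
    cv2.imwrite(f"pics/{n}0.png",read_camera(n)[:,:,::-1]); c=get_calibration(n);print(n,c["intrinsics"],c["T"])
print(get_calibration("wrist"))
E
```

```text
pics
{'time': 0.0, 'q': array([-1.1165,  0.5084, -0.2375,  1.5011,  0.1257,  1.1488, -0.1548]), 'qvel': array([-0.0003,  0.0001, -0.0009, -0.001 , -0.0001, -0.0002, -0.002 ]), 'joint_torque': array([  0.0007, -62.058 ,  -2.1861, -24.9648,   0.0128,   0.0121,
        -0.    ]), 'ee_pos': array([0.2136, 0.5872, 0.4038]), 'eef_rot': array([-0.5451, -3.0937,  0.0027]), 'force': array([ 0.4297, -0.194 ,  0.0739]), 'wrist_torque': array([-0.0047,  0.0348, -0.0571]), 'grip_force': 0.0, 'width': 0.08544231882133133}
side [[404.7439   0.     281.6994]
 [  0.     404.7439 203.5273]
 [  0.       0.       1.    ]] [[-0.9319 -0.2411  0.2711  0.1518]
 [-0.3623  0.5815 -0.7284  1.097 ]
 [ 0.018  -0.777  -0.6292  1.0307]
 [ 0.      0.      0.      1.    ]]
top [[522.1663   0.     279.1975]
 [  0.     522.1663 210.6464]
 [  0.       0.       1.    ]] [[ 0.341  -0.8361  0.4297 -0.0955]
 [-0.94   -0.2974  0.1672 -0.1861]
 [-0.012  -0.4609 -0.8873  1.422 ]
 [ 0.      0.      0.      1.    ]]
{'intrinsics': array([[301.6704,   0.    , 279.7233],
       [  0.    , 301.6704, 207.4943],
       [  0.    ,   0.    ,   1.    ]]), 'mount': array([[-0.    , -0.9604, -0.2785,  0.0705],
       [ 1.    ,  0.0001, -0.0005, -0.0012],
       [ 0.0005, -0.2785,  0.9604,  0.0314],
       [ 0.    ,  0.    ,  0.    ,  1.    ]])}
```

View pics/side0.png

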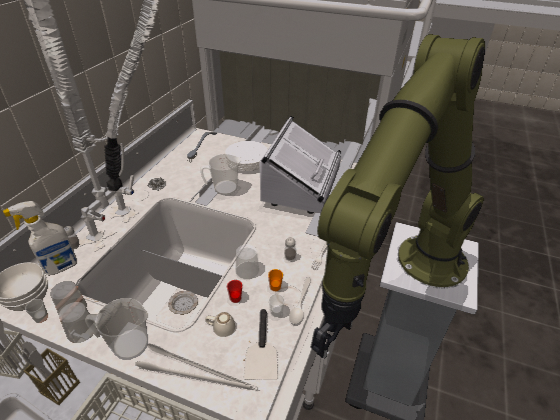

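View pics/top0.png

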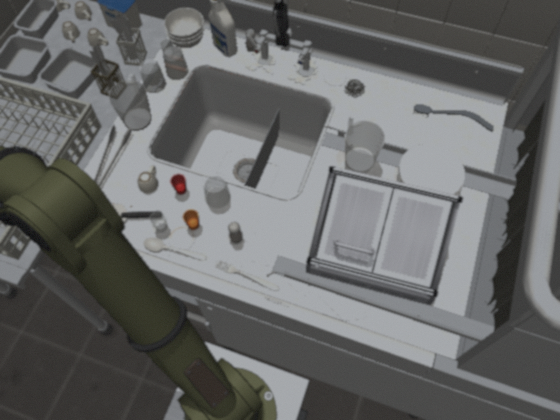

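Both views agree. In the top view the cupboard is at about (385,235), with its handle at (353,252). The shaker is at (235,232), the clear small tumbler at (160,222), the red and orange look-alikes at (179,184) and (191,219), the big glass at (217,192) and the mug at (148,180). The clear one fits the small glass, so I'll confirm it in enlarged crops.

```bash
python3 - <<'E'
import cv2,numpy as np
t=cv2.imread("pics/top0.png");s=cv2.imread("pics/side0.png")
r=lambda i,x,y,w,h,f:cv2.resize(i[y:y+h,x:x+w],None,fx=f,fy=f,interpolation=cv2.INTER_CUBIC)
cv2.imwrite("pics/c1.png",r(t,290,160,190,150,4))
a=r(t,130,165,130,100,6)[:300*2]
cv2.imwrite("pics/c2.png",np.vstack([r(t,130,170,133,50+30,6)[:, :798][:300] if 0 else r(t,135,170,120,75,6.6)[:300] if 0 else r(t,135,170,114,75,4)[:, :456],r(s,225,232,114,75,4)[:, :456]]))
E
```

```text
(no output)
```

View pics/c1.png

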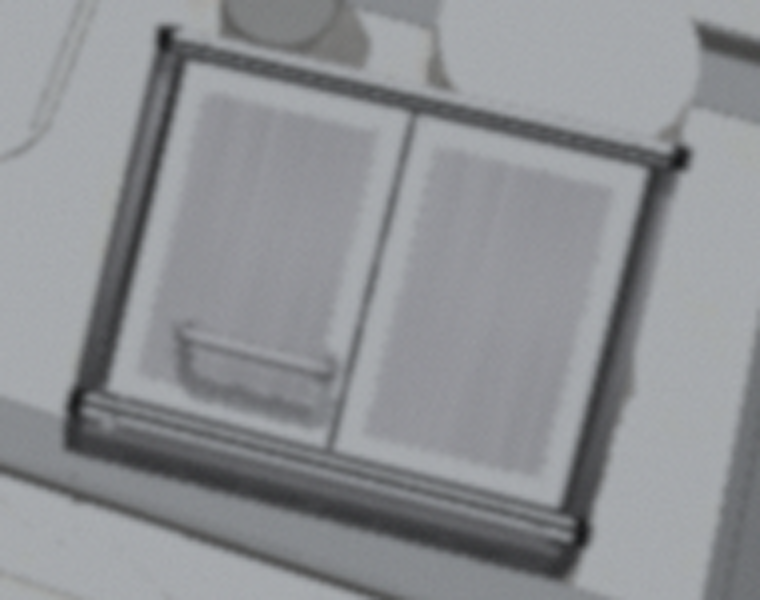

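View pics/c2.png

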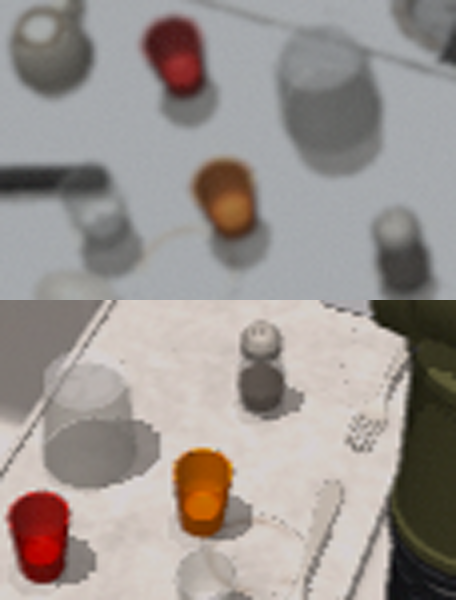

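```bash
cat > h.py <<'E'
import numpy as np,cv2
from scipy.spatial.transform import Rotation as R
from scipy.optimize import least_squares
np.set_printoptions(precision=4,suppress=True)
from station import get_calibration,observe,read_camera
def proj(P,c):
    T=np.linalg.inv(c["T"]);p=np.atleast_2d(P)@T[:3,:3].T+T[:3,3];p=p@c["intrinsics"].T
    return p[:,:2]/p[:,2:]
def ray(px,c,z):
    d=c["T"][:3,:3]@np.linalg.solve(c["intrinsics"],[*px,1]);o=c["T"][:3,3]
    return o+d*(z-o[2])/d[2]
def W(c,P): # cupboard -> world, c=(x,y,yaw)
    return np.atleast_2d(P)@R.from_euler('z',c[2]).as_matrix().T+[c[0],c[1],0]
def door(u,y,t): # hinge-plane coords
    s,k=.5,np.sqrt(.75);return np.array([u*k-t*s,y,.157+u*s+t*k])
def handle(a,dy=0,u=-.06,t=.048): # handle grip centre in cupboard frame ; lead panel frame
    y=-.155+.155*np.cos(a)+(.062+dy)*np.cos(a)+t*np.sin(a)
    z=.155*np.sin(a)-(.062+dy)*np.sin(a)+t*np.cos(a)
    return door(u,y,z)
E
python3 - <<'E'
from h import *
t=get_calibration("top");s=get_calibration("side")
for n,a,b in [("shaker",ray((234.2,226),t,.075),ray((290.3,242.5),s,.075)),("shaker base",ray((236,236.5),t,.012),ray((290.5,256.5),s,.012)),("glass rim",ray((157,216.5),t,.061),ray((276.7,300),s,.061)),("glass base",ray((160.3,224.5),t,.003),None),
 ("big",ray((215,185),t,.091),ray((247,328),s,.091) if 0 else ray((246.5,244+9),s,.091)),("mug",ray((147.5,182),t,.03),None)]:print(n,a,b)
C=lambda x,y:(290+x/4,160+y/4)
obs=np.array([C(168,38),C(682,157),C(78,400),C(580,528),C(413,118),C(332,440),C(185,328),C(332,375)])
def model(v):
    e=v[3];a=v[4];f=lambda u:door(u,-.155+.155*np.cos(a),.155*np.sin(a)+.01)
    return W(v,[door(.11,e,.013),door(.11,-e,.013),door(-.11,e,.013),door(-.11,-e,.013),f(.1),f(-.1),handle(a,.046),handle(a,-.046)])
best=None
for yaw in np.arange(-3,3.2,.5):
    r=least_squares(lambda v:(proj(model(v),t)-obs).ravel(),[.65,-.3,yaw,.17,.05],bounds=([0,-2,-7,.15,0],[2,2,7,.19,.1]))
    if best is None or r.cost<best.cost:best=r
print(best.x,best.cost,best.fun.reshape(-1,2))
print(proj(model(best.x),s))
E
```

```text
shaker [0.467  0.1724 0.075 ] [0.4615 0.1733 0.075 ]
shaker base [0.463 0.171 0.012] [0.4576 0.1764 0.012 ]
glass rim [0.4254 0.4011 0.061 ] [0.4198 0.4002 0.061 ]
glass base [0.4265 0.4046 0.003 ] None
big [0.5657 0.2724 0.091 ] [0.5696 0.2867 0.091 ]
mug [0.5358 0.4955 0.03  ] None
[ 0.5556 -0.229   0.0697  0.1698  0.0771] 85.68103735843042 [[-1.3397  5.5142]
 [-1.9678  5.8222]
 [ 1.7953 -5.6833]
 [ 2.2239 -5.2279]
 [-0.2633  4.0089]
 [ 1.4006 -2.8526]
 [ 0.162   1.0982]
 [-1.8876 -1.5989]]
[[269.2263 160.3779]
 [294.6259 119.2559]
 [317.8896 194.428 ]
 [335.8801 149.0388]
 [286.154  138.0741]
 [326.8682 167.0852]
 [316.4012 171.7352]
 [322.8658 157.9523]]
```

```bash
python3 - <<'E'
from h import *
t=get_calibration("top");s=get_calibration("side")
C=lambda x,y:(290+x/4,160+y/4)
obs=np.array([C(168,38),C(682,157),C(78,400),C(580,528),C(415,112),C(330,447),C(185,328),C(332,375)])
def model(v):
    e=v[3];a=v[4];f=lambda u:door(u,-.155+.155*np.cos(a),.155*np.sin(a)+.01)
    return W(v,[door(.127,e,.013),door(.127,-e,.013),door(-.127,e,.013),door(-.127,-e,.013),f(.116),f(-.116),handle(a,.046),handle(a,-.046)])
for yaw in (0,):
    best=least_squares(lambda v:(proj(model(v),t)-obs).ravel(),[.65,-.3,yaw,.17,.05],bounds=([0,-2,-7,.15,0],[2,2,7,.19,.1]))
print(best.x,best.cost,best.fun.reshape(-1,2))
P=proj(model(best.x),s);print(P)
im=cv2.imread("pics/side0.png")
x,y=250,105;im=cv2.resize(im[y:y+110,x:x+110],None,fx=5,fy=5,interpolation=cv2.INTER_CUBIC)
for p in P:cv2.circle(im,tuple(int(q) for q in (p-[x,y]+.5)*5),3,(0,0,255),1)
cv2.imwrite("pics/c3.png",im)
a=best.x[4];print(W(best.x,[handle(a),handle(0),[.055,.05,.038],[-.07,.06,.038]]))
E
```

```text
[ 0.5554 -0.2286  0.0676  0.1698  0.004 ] 4.7216961365400945 [[ 0.103  -0.7423]
 [-0.4203 -0.4004]
 [ 0.085   0.2691]
 [ 0.3019  1.1442]
 [ 0.1564 -0.3713]
 [-0.1273  0.5721]
 [ 1.0075  1.1799]
 [-1.0892 -1.722 ]]
[[265.3327 157.7188]
 [291.4931 116.9591]
 [321.4972 197.1066]
 [339.11   151.4026]
 [281.4244 137.7577]
 [328.4593 171.2893]
 [316.0468 171.9764]
 [321.6154 159.2961]]
[[ 0.4752 -0.1717  0.1689]
 [ 0.4754 -0.1718  0.1686]
 [ 0.6069 -0.175   0.038 ]
 [ 0.4815 -0.1734  0.038 ]]
```

View pics/c3.png

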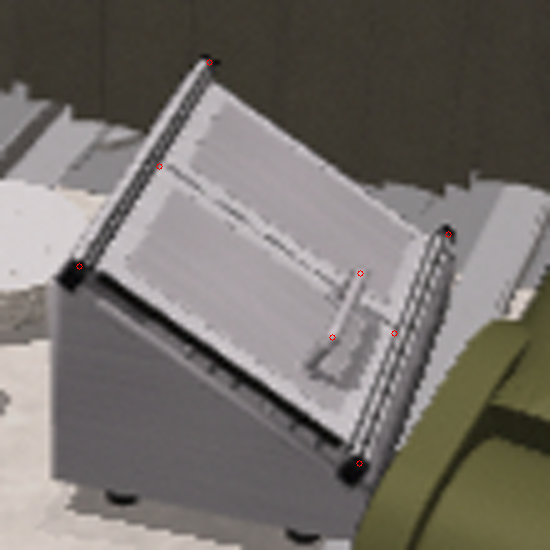

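The side-view crop shows the projected track ends (caps at crop (75,272), (210,62), (447,233), (355,465)) and handle ends (332,337), (360,273) lying on the image, so the cupboard pose is confirmed. The c2 crop confirms the clear tumbler as the small glass; the others of that shape are red and orange. Next I'll turn the tool to line up with the cupboard.

Request:
step_arm(plan=[[[0,0,0,-0.104],[0,0,0,-0.104],[0,0,0,-0.104],[0,0,0,-0.105],[0,0,0,0]]], hand=0)

```text
time: 0.52
ee_pos: [0.2138, 0.5872, 0.4041]
eef_rot: [0.114, -3.139, 0.002]
force: [-0.9, 0.1, 0.1]
width: 0.0256
grip_force: 0.0
```

```bash
cat >> h.py <<'E'
CUP=np.array([.5554,-.2286,.0676])
def st(*targets):
    """print pose in cupboard frame & tool deltas (mm) to targets: (frame 'c'/'w', x,y,z of point d ahead of TCP)"""
    o=observe();p=o["ee_pos"];M=R.from_rotvec(o["eef_rot"]).as_matrix()
    Z=R.from_euler('z',CUP[2]).as_matrix()
    print("t",o["time"],"tcp",p,"cup",Z.T@(p-[CUP[0],CUP[1],0]),"F",o["force"],"w",o["width"],"g",o["grip_force"])
    print("cup-tool axes",(Z.T@M).round(3).tolist())
    for f,x,y,z,d in targets:
        q=np.array([x,y,z])
        if f=='c': q=W(CUP,q)[0]
        q=q+[0,0,d];print(f,q,"delta mm",M.T@(q-p)*1000)
E
python3 -c "
from h import *
st(('w',.46,.38,.23,.173),('c',-.053,.062,.21,.173),('c',-.053,.062,.153,.173))"
```

```text
t 0.5167 tcp [0.2138 0.5872 0.4041] cup [-0.2857  0.837   0.4041] F [-0.9201  0.069   0.0747] w 0.025557292710742214 g 0.0
cup-tool axes [[-1.0, -0.005, -0.001], [-0.005, 1.0, -0.001], [0.001, -0.001, -1.0]]
w [0.46  0.38  0.403] delta mm [-230.5168 -224.5362    1.202 ]
c [ 0.4983 -0.1703  0.383 ] delta mm [-228.7958 -776.1694   21.7268]
c [ 0.4983 -0.1703  0.326 ] delta mm [-228.8282 -776.1152   78.7268]
```

Request:
step_arm(plan=[[[-28,-28,0,0],[-28,-28,0,0],[-28,-28,0,0],[-28,-28,0,0],[-28,-28,0,0],[-28,-28,0,0],[-28,-28,0,0],[-28,-28,0,0],[0,-35,0,0],[0,-38,0,0],[0,-38,0,0],[0,-38,0,0],[0,-38,0,0],[0,-38,0,0],[0,-38,0,0],[0,-38,0,0],[0,-38,0,0],[0,-38,0,0],[0,-38,0,0],[0,-38,0,0]]])

```text
time: 2.18
ee_pos: [0.4829, -0.0747, 0.4048]
eef_rot: [-0.101, 3.14, 0.0]
force: [0.6, 0.6, -0.7]
width: 0.0
grip_force: 0.0
```

```bash
python3 -c "
from h import *
st(('c',-.053,.062,.21,.173),('c',-.053,.062,.153,.173))"
```

```text
t 2.1833 tcp [ 0.4829 -0.0747  0.4048] cup [-0.062   0.1585  0.4048] F [ 0.5982  0.6249 -0.7018] w 3.3505652537039775e-05 g 0.0
cup-tool axes [[-1.0, 0.003, 0.0], [0.003, 1.0, 0.0], [-0.0, 0.0, -1.0]]
c [ 0.4983 -0.1703  0.383 ] delta mm [ -9.306  -96.4436  21.7663]
c [ 0.4983 -0.1703  0.326 ] delta mm [ -9.2944 -96.45    78.7663]
```

Request:
step_arm(plan=[[[-3,-32,0,0],[-3,-32,7,0],[-3,-32,14,0],[0,0,15,0],[0,0,15,0],[0,0,0,0]]])

```text
time: 2.68
ee_pos: [0.4978, -0.1685, 0.3509]
eef_rot: [0.099, -3.135, -0.003]
force: [-1.1, -0.2, -0.5]
width: 0.0001
grip_force: 0.0
```

```bash
python3 -c "
from h import *
st(('c',-.053,.062,.153,.173))
w=read_camera('wrist');t=read_camera('side')
cv2.imwrite('pics/w1.png',np.hstack([w[:,:,::-1][100:400,130:430],cv2.resize(t[:,:,::-1][95:215,240:360],(300,300),interpolation=2)]))"
```

```text
t 2.6833 tcp [ 0.4978 -0.1685  0.3509] cup [-0.0534  0.0639  0.3509] F [-1.1144 -0.1671 -0.5237] w 0.0001167034290161162 g 0.0
cup-tool axes [[-1.0, 0.004, -0.005], [0.004, 1.0, 0.002], [0.005, 0.002, -1.0]]
c [ 0.4983 -0.1703  0.326 ] delta mm [-0.5322 -1.9027 24.9184]
```

View pics/w1.png

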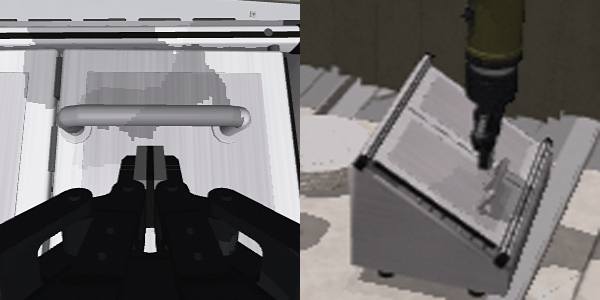

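The wrist view (left) shows the bar at (60–245,115) in the crop, with the closed fingers at (150,165) just up-slope of it and centred. Lower the fingers now.

Request:
step_arm(plan=[[[0,-1,8,0],[0,0,8,0],[0,0,8,0],[0,0,0,0]]])

```text
time: 3.12
ee_pos: [0.4984, -0.1686, 0.3282]
eef_rot: [0.107, -3.138, -0.001]
force: [-0.5, -0.1, 1.1]
width: 0.0003
grip_force: 0.0
```

Request:
step_arm(plan=[[[3,0,0,0],[2,0,0,0],[0,0,0,0]]])

```text
time: 3.37
ee_pos: [0.4934, -0.1694, 0.33]
eef_rot: [0.107, -3.14, 0.0]
force: [-1.1, -0.8, 0.0]
width: -0.0004
grip_force: 0.0
```

```bash
python3 -c "
from h import *
st()
for a in np.arange(0,1.41,.1): print(round(a,1),(handle(a)-handle(0))*1000)"
```

```text
t 3.3667 tcp [ 0.4934 -0.1694  0.33  ] cup [-0.0579  0.0632  0.33  ] F [-1.0694 -0.7544  0.0036] w -0.00040091969108541233 g 0.0
cup-tool axes [[-1.0, -0.0, -0.0], [-0.0, 1.0, -0.0], [0.0, -0.0, -1.0]]
0.0 [0. 0. 0.]
0.1 [-4.5224  3.7079  7.8329]
0.2 [-8.7597  5.2106 15.1723]
0.3 [-12.6698   4.493   21.9447]
0.4 [-16.2134   1.5623  28.0825]
0.5 [-19.3553  -3.5522  33.5243]
0.6 [-22.0639 -10.7993  38.2158]
0.7 [-24.3123 -20.1068  42.1102]
0.8 [-26.078  -31.3816  45.1685]
0.9 [-27.3433 -44.5109  47.3601]
1.0 [-28.0957 -59.3638  48.6631]
1.1 [-28.3274 -75.7917  49.0646]
1.2 [-28.0364 -93.6305  48.5605]
1.3 [ -27.2254 -112.702    47.1558]
1.4 [ -25.9026 -132.8155   44.8647]
```

Request:
step_arm(plan=[[[3,0,0,0],[2,0,-1,0],[2,1,-3,0],[2,1,-3,0]]])

```text
time: 3.7
ee_pos: [0.4859, -0.1679, 0.3372]
eef_rot: [-0.107, 3.136, -0.001]
force: [6.6, -0.2, -6.0]
width: 0.0
grip_force: 3.4
```

Request:
step_arm(plan=[[[2,1,-3,0],[2,1,-3,0],[2,1,-3.5,0],[2,0,-3.5,0]]])

```text
time: 4.03
ee_pos: [0.4783, -0.1662, 0.3506]
eef_rot: [-0.107, 3.133, -0.004]
force: [9.8, -3.1, -7.3]
width: -0.0001
grip_force: 4.7
```

Request:
step_arm(plan=[[[2,0,-3,0],[2,0,-3,0],[2,-1,-3,0],[2,-1,-3,0],[1.5,-1,-3,0],[1.5,-2,-2,0]]])

```text
time: 4.53
ee_pos: [0.4698, -0.173, 0.3682]
eef_rot: [-0.106, 3.126, -0.008]
force: [20.8, -8.5, -16.2]
width: -0.0004
grip_force: 10.6
```

```bash
python3 -c "
from h import *
st()
t=read_camera('side');u=read_camera('top')
f=lambda i,x,y:cv2.resize(i[:,:,::-1][y:y+130,x:x+130],(390,390),interpolation=2)
cv2.imwrite('pics/s2.png',np.hstack([f(t,235,90),f(u,300,160)]))"
```

```text
t 4.5333 tcp [ 0.4698 -0.173   0.3682] cup [-0.0816  0.0613  0.3682] F [ 20.8056  -8.5005 -16.2103] w -0.0003840713688235586 g 10.553499162197113
cup-tool axes [[-1.0, -0.0, 0.013], [-0.0, 1.0, -0.005], [-0.013, -0.005, -1.0]]
```

View pics/s2.png

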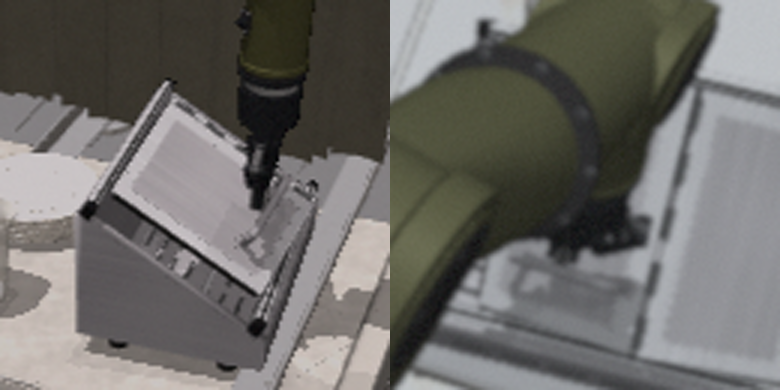

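Request:
step_arm(plan=[[[0,-4,0,0],[0,-4,0,0],[0,-4,-1,0]]])

```text
time: 4.88
ee_pos: [0.4694, -0.1824, 0.3693]
eef_rot: [-0.109, 3.131, -0.0]
force: [7.9, 2.9, 0.4]
width: 0.0003
grip_force: 3.5
```

```bash
python3 -c "
from h import *
s=get_calibration('side')
for a in np.arange(0,.8,.1):
  E=lambda u:door(u,-.155+.31*np.cos(a)+.01*np.sin(a),.01*np.cos(a))
  Fo=lambda u:door(u,-.155+.155*np.cos(a),.155*np.sin(a)+.01)
  P=proj(W(CUP,[E(.116),E(-.116),Fo(.116),Fo(-.116),handle(a,.046),handle(a,-.046)]),s);print(round(a,1),((P-[235,90])*3).round().tolist(), handle(a))
"
```

```text
0.0 [[101.0, 204.0], [254.0, 311.0], [139.0, 144.0], [280.0, 244.0], [243.0, 246.0], [260.0, 208.0]] [-0.076   0.062   0.1686]
0.1 [[101.0, 203.0], [254.0, 311.0], [145.0, 135.0], [287.0, 237.0], [244.0, 245.0], [265.0, 203.0]] [-0.0805  0.0657  0.1764]
0.2 [[102.0, 202.0], [254.0, 309.0], [151.0, 126.0], [294.0, 228.0], [246.0, 244.0], [270.0, 197.0]] [-0.0847  0.0672  0.1837]
0.3 [[104.0, 199.0], [256.0, 306.0], [158.0, 117.0], [301.0, 220.0], [248.0, 241.0], [275.0, 191.0]] [-0.0886  0.0665  0.1905]
0.4 [[106.0, 196.0], [257.0, 302.0], [165.0, 107.0], [308.0, 211.0], [250.0, 238.0], [281.0, 185.0]] [-0.0922  0.0636  0.1967]
0.5 [[109.0, 191.0], [259.0, 296.0], [172.0, 98.0], [315.0, 201.0], [252.0, 234.0], [286.0, 178.0]] [-0.0953  0.0584  0.2021]
0.6 [[113.0, 185.0], [262.0, 290.0], [179.0, 88.0], [322.0, 191.0], [255.0, 229.0], [291.0, 171.0]] [-0.098   0.0512  0.2068]
0.7 [[117.0, 178.0], [264.0, 282.0], [186.0, 78.0], [329.0, 182.0], [257.0, 223.0], [296.0, 165.0]] [-0.1003  0.0419  0.2107]
```

Request:
step_arm(plan=[[[-3,0,0,0],[-3,0,-8,0],[0,0,-25,0],[0,0,-38,0],[0,10,-38,0],[0,35,-10,0],[-10,38,0,0],[-25,25,0,0],[-35,10,0,0],[-35,0,0,0],[-35,0,0,0],[0,0,0,0]]])

```text
time: 5.88
ee_pos: [0.6085, -0.0543, 0.4849]
eef_rot: [0.11, -3.139, -0.002]
force: [-2.3, -0.1, -0.7]
width: 0.0002
grip_force: 0.0
```

Request:
step_arm(plan=[[[0,0,0,0],[0,0,0,0],[0,0,0,0],[0,0,0,0]]], hand=85.4)

```text
time: 6.22
ee_pos: [0.6033, -0.0558, 0.4875]
eef_rot: [-0.106, 3.14, -0.001]
force: [0.3, -0.2, 0.2]
width: 0.0484
grip_force: 0.0
```

```bash
python3 -c "
from h import *
st(('c',.074,.19,.218,.160))
t=read_camera('side');u=read_camera('top')
f=lambda i,x,y:cv2.resize(i[:,:,::-1][y:y+130,x:x+130],(390,390),interpolation=2)
cv2.imwrite('pics/s3.png',np.hstack([f(t,235,90),f(u,320,160)]))"
```

```text
t 6.2167 tcp [ 0.6033 -0.0558  0.4875] cup [0.0595 0.1692 0.4875] F [ 0.2592 -0.2086  0.1981] w 0.0483980787486505 g 0.0
cup-tool axes [[-1.0, 0.0, 0.0], [0.0, 1.0, -0.001], [-0.0, -0.001, -1.0]]
c [ 0.6164 -0.034   0.378 ] delta mm [-14.4809  20.9044 109.4498]
```

View pics/s3.png

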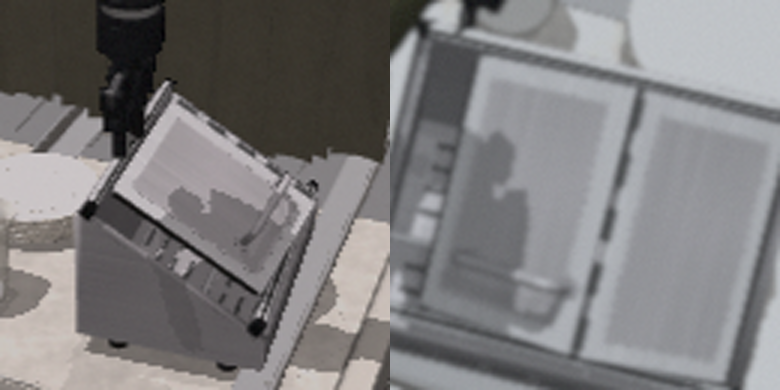

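The view shows the fold standing out at about 0.55 rad, with the leading edge clear of the left frame and the arm free of it. Now lower the open gripper left of the panel.

Request:
step_arm(plan=[[[-7,10,0,0],[-7,11,15,0],[0,0,30,0],[0,0,30,0],[0,0,25,0],[0,0,9,0],[0,0,0,0]]])

```text
time: 6.9
ee_pos: [0.6165, -0.033, 0.3756]
eef_rot: [0.108, -3.135, -0.001]
force: [-0.6, 0.2, 0.0]
width: 0.0849
grip_force: 0.0
```

Request:
step_arm(plan=[[[0,-10,0,0],[0,-10,0,0],[0,-10,0,0],[0,-10,0,0]]])

```text
time: 7.23
ee_pos: [0.6199, -0.074, 0.3797]
eef_rot: [-0.107, 3.137, 0.001]
force: [-1.4, 4.2, 5.1]
width: 0.0854
grip_force: 3.5
```

```bash
python3 -c "
from h import *
st(('c',.074,.19,.218,.160))"
```

```text
t 7.2333 tcp [ 0.6199 -0.074   0.3797] cup [0.0748 0.1499 0.3797] F [-1.4045  4.1911  5.0969] w 0.08542641236380909 g 3.5351409891848107
cup-tool axes [[-1.0, -0.001, 0.003], [-0.001, 1.0, 0.001], [-0.003, 0.001, -1.0]]
c [ 0.6164 -0.034   0.378 ] delta mm [ 0.8195 40.1267  1.7069]
```

Request:
step_arm(plan=[[[0,-10,0,0],[0,-10,0,0],[0,-10,0,0],[0,-10,0,0],[0,-8,1,0]]])

```text
time: 7.65
ee_pos: [0.6232, -0.1233, 0.379]
eef_rot: [-0.105, 3.136, -0.002]
force: [-2.4, 2.5, 12.4]
width: 0.0852
grip_force: 4.8
```

Request:
step_arm(plan=[[[0,-10,0,0],[0,-10,0,0],[0,-10,0,0],[0,-10,0,0]]])

```text
time: 7.98
ee_pos: [0.6257, -0.163, 0.3788]
eef_rot: [-0.105, 3.137, -0.002]
force: [-0.7, 2.0, 4.1]
width: 0.0851
grip_force: 2.3
```

```bash
python3 -c "
from h import *
st()
t=read_camera('side');u=read_camera('top')
f=lambda i,x,y:cv2.resize(i[:,:,::-1][y:y+130,x:x+130],(390,390),interpolation=2)
cv2.imwrite('pics/s4.png',np.hstack([f(t,235,70),f(u,340,160)]))"
```

```text
t 7.9833 tcp [ 0.6257 -0.163   0.3788] cup [0.0746 0.0607 0.3788] F [-0.7485  2.0098  4.1273] w 0.0851209426713093 g 2.3007236985722557
cup-tool axes [[-1.0, 0.0, 0.003], [0.0, 1.0, -0.001], [-0.003, -0.001, -1.0]]
```

View pics/s4.png

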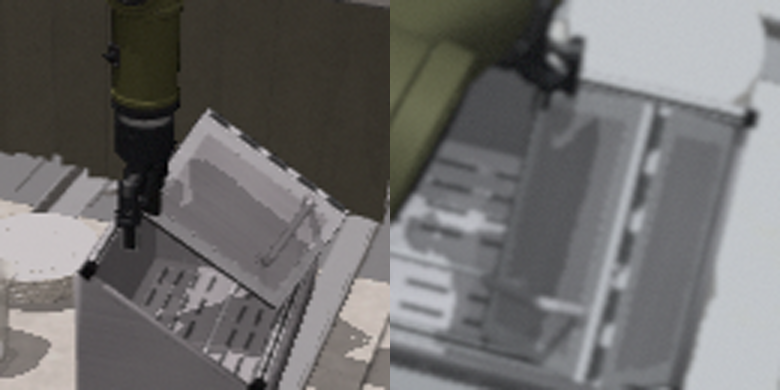

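The door is now about 1.0 rad open; the finger back presses the panel near its back lower corner, at about (145,205) in the side crop, and clears the handle. Keep pushing.

Request:
step_arm(plan=[[[0,-10,1,0],[0,-10,1,0],[0,-10,1,0],[0,-10,1,0],[0,-10,0,0],[0,-8,0,0]]])

```text
time: 8.58
ee_pos: [0.6296, -0.2208, 0.3726]
eef_rot: [-0.106, 3.14, -0.001]
force: [-0.1, 2.1, 2.4]
width: 0.0856
grip_force: 1.4
```

Request:
step_arm(plan=[[[0,-8,0,0],[0,-6,0,0],[0,-6,0,0]]])

```text
time: 8.83
ee_pos: [0.6309, -0.2399, 0.3724]
eef_rot: [0.107, -3.139, -0.0]
force: [-0.4, 1.2, 2.7]
width: 0.0857
grip_force: 1.1
```

Request:
step_arm(plan=[[[0,-6,0,0],[0,-6,0,0],[0,-5,0,0],[0,-4,0,0]]])

```text
time: 9.17
ee_pos: [0.6323, -0.2605, 0.3724]
eef_rot: [0.107, -3.139, -0.001]
force: [-1.6, 12.3, 2.4]
width: 0.0854
grip_force: 1.0
```

Request:
step_arm(plan=[[[0,-3,0,0],[0,-3,0,0],[0,-3,0,0]]])

```text
time: 9.42
ee_pos: [0.6327, -0.2623, 0.3729]
eef_rot: [0.115, -3.135, -0.018]
force: [-14.3, 30.5, 13.7]
width: 0.0853
grip_force: 4.0
```

```bash
python3 -c "
from h import *
st()"
```

```text
t 9.4167 tcp [ 0.6327 -0.2623  0.3729] cup [ 0.0749 -0.0389  0.3729] F [-14.3127  30.4909  13.7385] w 0.0853124109471025 g 4.040313061632332
cup-tool axes [[-1.0, -0.006, -0.004], [-0.006, 1.0, 0.012], [0.004, 0.012, -1.0]]
```

Request:
step_arm(plan=[[[0,4,0,0],[0,4,0,0]]])

```text
time: 9.58
ee_pos: [0.6324, -0.2597, 0.3726]
eef_rot: [0.11, -3.139, -0.002]
force: [0.3, -0.7, -0.2]
width: 0.0855
grip_force: 0.0
```

```bash
python3 -c "
from h import *
st()
t=read_camera('side');u=read_camera('top')
f=lambda i,x,y:cv2.resize(i[:,:,::-1][y:y+140,x:x+130],None,fx=3,fy=3,interpolation=2)
cv2.imwrite('pics/s5.png',np.hstack([f(t,235,60),f(u,340,160)]))
s=get_calibration('side');tt=get_calibration('top')
for a in np.arange(1.2,1.46,.05):
  E=lambda u:door(u,-.155+.31*np.cos(a)+.01*np.sin(a),.01*np.cos(a))
  Fo=lambda u:door(u,-.155+.155*np.cos(a),.155*np.sin(a)+.01)
  X=W(CUP,[E(.116),E(-.116),Fo(.116),Fo(-.116),handle(a,.046),handle(a,-.046)])
  print(round(a,2),((proj(X,s)-[235,60])*3).round().tolist(),((proj(X,tt)-[340,160])*3+[390,0]).round().tolist())
"
```

```text
t 9.5833 tcp [ 0.6324 -0.2597  0.3726] cup [ 0.0747 -0.0363  0.3726] F [ 0.3272 -0.7229 -0.1895] w 0.08554231683162437 g 0.0
cup-tool axes [[-1.0, -0.002, -0.001], [-0.002, 1.0, 0.002], [0.001, 0.002, -1.0]]
1.2 [[144.0, 225.0], [283.0, 324.0], [216.0, 122.0], [358.0, 226.0], [270.0, 280.0], [313.0, 223.0]] [[589.0, 92.0], [524.0, 345.0], [690.0, 110.0], [616.0, 395.0], [522.0, 287.0], [569.0, 310.0]]
1.25 [[147.0, 220.0], [285.0, 319.0], [219.0, 119.0], [360.0, 222.0], [272.0, 276.0], [315.0, 221.0]] [[605.0, 96.0], [540.0, 350.0], [700.0, 112.0], [625.0, 398.0], [535.0, 290.0], [578.0, 312.0]]
1.3 [[150.0, 215.0], [287.0, 313.0], [221.0, 115.0], [362.0, 218.0], [273.0, 272.0], [315.0, 218.0]] [[622.0, 100.0], [556.0, 354.0], [710.0, 114.0], [635.0, 401.0], [549.0, 293.0], [587.0, 314.0]]
1.35 [[153.0, 211.0], [289.0, 308.0], [223.0, 112.0], [364.0, 215.0], [274.0, 269.0], [316.0, 216.0]] [[638.0, 104.0], [573.0, 358.0], [720.0, 116.0], [645.0, 404.0], [563.0, 297.0], [597.0, 317.0]]
1.4 [[156.0, 206.0], [291.0, 302.0], [225.0, 108.0], [365.0, 211.0], [275.0, 265.0], [317.0, 213.0]] [[656.0, 108.0], [590.0, 362.0], [730.0, 119.0], [655.0, 407.0], [577.0, 300.0], [607.0, 319.0]]
1.45 [[159.0, 201.0], [293.0, 297.0], [227.0, 105.0], [367.0, 208.0], [277.0, 261.0], [318.0, 211.0]] [[673.0, 112.0], [607.0, 367.0], [741.0, 121.0], [665.0, 410.0], [592.0, 304.0], [617.0, 321.0]]
```

View pics/s5.png

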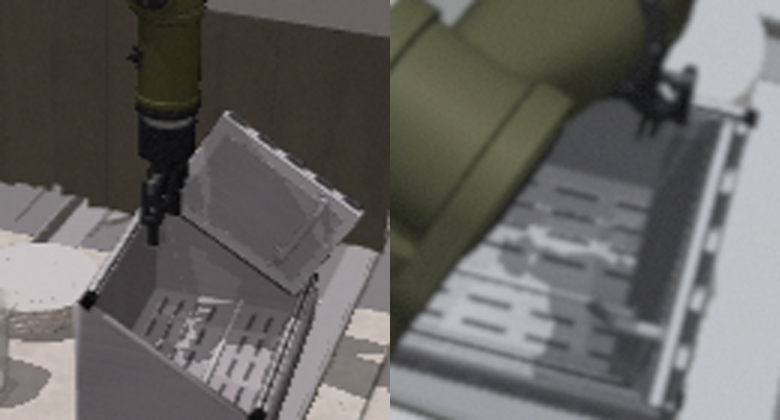

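The side crop has the leading edge's lower corner at (295,293) and the top crop has the handle's end at about (592,304). Both match a ≈ 1.45 in the prediction table, so the door is at its stop. That used my last picture view; from here I check by image code only. Retreat upward, then over to the shaker.

Request:
step_arm(plan=[[[0,10,0,0],[0,15,-25,0],[0,10,-38,0],[0,5,-38,0],[10,30,-10,0],[12,38,0,0],[12,38,0,0],[12,38,0,0],[12,38,0,0],[12,38,0,0],[12,38,0,0],[12,38,0,0],[12,38,0,0],[12,38,0,0],[12,30,0,0],[0,0,0,0]]])

```text
time: 11.02
ee_pos: [0.4693, 0.1775, 0.4843]
eef_rot: [-0.122, 3.139, 0.005]
force: [-1.0, 0.0, 0.3]
width: 0.0851
grip_force: 0.0
```

```bash
python3 -c "
from h import *
st(('w',.463,.173,.25,.150),('w',.463,.173,.05,.150))
s=get_calibration('side');tt=get_calibration('top')
I={n:cv2.GaussianBlur(cv2.cvtColor(read_camera(n),cv2.COLOR_RGB2GRAY),(0,0),.7).astype(np.float32) for n in('side','top')}
def prof(im,c,f,y):
  L=np.linspace(-.09,.09,60);P=lambda d:proj(W(CUP,[f(u,d) for u in L]),c).astype(np.float32)
  v=lambda d:cv2.remap(im,*[P(d)[:,i].reshape(1,-1) for i in(0,1)],1)[0]
  return np.abs(v(.004)-v(-.004)).mean()
for a in np.arange(1.28,1.5,.015):
  ca,sa=np.cos(a),np.sin(a)
  E=lambda u,d:door(u,-.155+.31*ca+.01*sa-d*ca*0+d,.01*ca)
  F=lambda u,d:door(u,-.155+.155*ca+.01*sa+d,.155*sa+.01*ca)
  print(round(a,3),[round(float(prof(I[n],c,f,0)),1) for n,c in(('side',s),('top',tt)) for f in(E,F)])
"
```

```text
t 11.0167 tcp [0.4693 0.1775 0.4843] cup [-0.0585  0.411   0.4843] F [-0.9879  0.0134  0.3184] w 0.0850860371102541 g 0.0
cup-tool axes [[-1.0, -0.01, 0.0], [-0.01, 1.0, 0.003], [-0.0, 0.003, -1.0]]
w [0.463 0.173 0.4  ] delta mm [ 6.6062 -4.2999 84.2525]
w [0.463 0.173 0.2  ] delta mm [  6.6635  -4.9923 284.2513]
1.28 [4.8, 6.1, 1.5, 2.9]
1.295 [5.2, 4.4, 4.3, 2.1]
1.31 [5.2, 3.1, 6.3, 1.5]
1.325 [4.6, 2.4, 5.4, 1.2]
1.34 [4.1, 2.3, 6.9, 2.4]
1.355 [3.8, 3.8, 9.4, 7.0]
1.37 [3.8, 7.0, 9.2, 15.1]
1.385 [3.7, 11.1, 6.9, 26.9]
1.4 [4.4, 14.3, 4.6, 46.8]
1.415 [5.9, 14.4, 4.6, 70.0]
1.43 [6.9, 10.4, 13.2, 78.1]
1.445 [3.9, 10.8, 25.7, 54.7]
1.46 [11.1, 14.9, 20.2, 7.1]
1.475 [19.7, 20.3, 7.1, 48.4]
1.49 [19.1, 26.7, 3.6, 62.2]
```

The edge profiles put the door at about 1.44 rad. Now go down to the shaker.

Request:
step_arm(plan=[[[6,-5,20,0],[0,0,35,0],[0,0,35,0],[0,0,35,0],[0,0,35,0],[0,0,35,0],[0,0,30,0],[0,0,25,0],[0,0,20,0],[0,0,12,0],[0,0,0,0]]])

```text
time: 12.03
ee_pos: [0.4671, 0.1636, 0.1991]
eef_rot: [0.103, -3.136, 0.004]
force: [0.2, -1.0, 0.5]
width: 0.0855
grip_force: 0.0
```

```bash
python3 -c "
from h import *
st(('w',.463,.173,.05,.150))
o=observe();M=R.from_rotvec(o['eef_rot']).as_matrix();c=get_calibration('wrist');im=read_camera('wrist')
T=np.eye(4);T[:3,:3]=M;T[:3,3]=o['ee_pos'];cc=dict(T=T@c['mount'],intrinsics=c['intrinsics'])
print(proj([[.463,.173,.09],[.463,.173,.07],[.463,.173,0],[.424,.402,.06]],cc))
cv2.imwrite('pics/w2.png',im[:,:,::-1])
g=cv2.cvtColor(im,cv2.COLOR_RGB2GRAY)[180:420:12,180:400:8]
print('\n'.join(' '.join('%3d'%v for v in r) for r in g))
"
```

```text
t 12.0333 tcp [0.4671 0.1636 0.1991] cup [-0.0616  0.3972  0.1991] F [ 0.1948 -1.0009  0.51  ] w 0.08547271890117389 g 0.0
cup-tool axes [[-1.0, 0.002, -0.004], [0.002, 1.0, -0.002], [0.004, -0.002, -1.0]]
w [0.463 0.173 0.2  ] delta mm [ 3.4791  9.6775 -0.8855]
[[315.8401 348.2669]
 [309.8258 309.5691]
 [298.8908 239.2095]
 [914.1599 240.4611]]
148 142 150 148 146 144 151 130 123 121 124 126 128 127 125 121 121 121 127 126 126 125 126 123 124 212 206 205
152 148 142 146 146 156 150 144 124 121 122 124 123 122 122 121 118 120 121 124 125 126 125 123 124 129 205 205
143 145 149 161 147 148 147 149 146 131 123 118 117 118 120 123 121 122 123 205 120 122 126 127 123 122 202 206
150 149 145 159 163 150 153 145 145 127 128 123  96  74  41  42  39 102 119 118 116 118 121 124 127 125 204 206
125 151 155 122 131 136 138 128 121 122 125  99  47  62  61  60  60  62  47 117 117 120 123 208 212 210 201 204
207 127 123 208 207 208 210 214 217 200 124  52  59  59  60  60  60  61  60  57 117 119 209 206 204 199 199 194
203 207 207 208 208 207 207 208 208 206 155  56  59  60  60  60  61  59  59  60 
[... 787 characters left out ...]
 100  69 206 206 208  11   7
 10 213 206 206 207 206   0   0   0   0 222 209  69  93 102 112   3   7   0   3 105  94 207 206 216  11  11   8
  9   7 202 210   2   7   9   9   7  10  10   9   9   9   8   7   9  11   7  10   8   0 208 107   8   8   5   8
  8   9   8   8   8   9  11   9   9  10  10   8   9   7   9   8  11   9   8   6   7   9   8   7   8   9  17   9
  6   7   8  10  11   8   8  10   9   9  11  11  10   9   7   8   9   8   6   8   9   9   8   6   7   8  10  10
  8   8   8   8  11   9   9   9   8  11  10   8  11  10   9   8   7   9   8   7   6  10  11  10   6   8   6   7
  8  10   9  10   9   9   9  10  11   9  10   7   8  10  10   8  10   9  10   8   6  10   8  11   8   9   8  10
```

Request:
step_arm(plan=[[[1,5,0,0],[0,5,0,0],[0,0,0,0]]])

```text
time: 12.33
ee_pos: [0.4657, 0.1768, 0.2028]
eef_rot: [-0.108, 3.137, 0.002]
force: [0.6, 0.9, -0.0]
width: 0.0856
grip_force: 0.0
```

Request:
step_arm(plan=[[[0,0,0,0],[0,0,0,0],[0,0,0,0],[0,0,0,0],[0,0,0,0],[0,0,0,0]]], hand=36)

```text
time: 12.83
ee_pos: [0.4654, 0.1754, 0.2025]
eef_rot: [-0.106, 3.139, -0.0]
force: [-0.7, -1.6, 9.0]
width: 0.0387
grip_force: 59.1
```

Request:
step_arm(plan=[[[0,0,0,0],[0,0,0,0],[0,0,-3,0],[0,0,-3,0],[0,0,0,0]]])

```text
time: 13.25
ee_pos: [0.4654, 0.1755, 0.2081]
eef_rot: [-0.107, 3.139, 0.0]
force: [0.2, 0.4, -0.7]
width: 0.0382
grip_force: 59.6
```

```bash
python3 -c "
from h import *
st()
im=read_camera('wrist')
g=cv2.cvtColor(im,cv2.COLOR_RGB2GRAY)[180:420:12,180:400:8]
print('\n'.join(' '.join('%3d'%v for v in r) for r in g))
"
```

```text
t 13.25 tcp [0.4654 0.1755 0.2081] cup [-0.0625  0.4093  0.2081] F [ 0.2008  0.4005 -0.7419] w 0.038237557304367904 g 59.63030279803206
cup-tool axes [[-1.0, -0.0, 0.0], [-0.0, 1.0, 0.0], [-0.0, 0.0, -1.0]]
161 160 157 160 170 162 161 130 136 140 138 136 134 134 130 134 135 137 138 135 134 135 138 222 221 221 219 217
163 163 162 177 157 158 155 150 150 131 131 132 134 130 130 132 135 134 136 138 135 136 130 218 219 221 221 222
166 175 158 160 164 158 160 159 152 152 130 129 133 132 134 135 130 130 131 134 137 135 218 216 219 219 220 221
158 159 171 167 158 156 154 156 155 131 112  45  48  48  43 108 129 129 129 131 135 222 221 219 218 221 216 218
222 222 222 222 226 141 135 132 133  54  67  67  64  67  65  64 118 130 213 220 221 222 221 212 213 216 217 214
222 223 221 215 217 222 221 221 176  64  65  67  66  68  67  66  68 174 220 222 220 216 214 214 215 213 215 215
222 222 222 221 222 222  57  24  60  63  66  69  66  67  65  65  67  68  56  58 219 218 218 220 221 217 214 213
222 221 222 222  10  17  60   7  76  63  65  58  56  58  57  67  65 132   7  58  14  11 216 214 221 216 219 2
[... 646 characters left out ...]
  12  10   9   9  32  30  30
 15  12   9  10   9  10  12   0   0   6 112   0 111 112 111   1   6   7   0  12  10  11  10  12  11  29  31  31
 17  11   9  18  11  11  12   9  11  10   9   8  10   9   8  10  10  10   8  12  10   8  18  11  10  23 128  14
  9   8  12  11  11  10   7  11  10  10   9  11  10  11   9   8  10  13  11   8   8   9  11  11   9   7 116 117
  7   7   7  10   9   9  11  10  10  10  11  10  11  10   9   8  12   9  11   9  11   9   8   8  11  10 120 117
 10  13  10   9  10  11  11  10  10  12   8  10  12   9   9  10  11  10   8   8  11  10   9   9  10  11  11   9
 11  11  10  12  10   9  11  11  11  12  11  12  12  11  12  10  11   7  12   9  12   9  11  11  11   9  11  11
```

Request:
step_arm(plan=[[[0,0,-20,0],[0,0,-35,0],[0,0,-38,0],[0,0,-38,0],[0,0,-38,0],[0,0,-38,0],[0,-10,-35,0],[-8,-30,-8,0],[-10,-35,0,0],[-10,-35,0,0],[-10,-35,0,0],[-10,-35,0,0],[-10,-35,0,0],[-10,-35,0,0],[-10,-35,0,0],[-10,-35,0,0],[-10,-30,0,0],[-5,-10,0,0],[0,0,0,0]]])

```text
time: 14.88
ee_pos: [0.5929, -0.1804, 0.4563]
eef_rot: [0.099, -3.138, 0.002]
force: [-0.7, 0.1, -1.2]
width: 0.038
grip_force: 60.0
```

```bash
python3 -c "
from h import *
st(('c',.036,.045,.038,.2025))"
```

```text
t 14.8833 tcp [ 0.5929 -0.1804  0.4563] cup [0.0406 0.0456 0.4563] F [-0.7373  0.0985 -1.1945] w 0.03801098631108929 g 59.99974398819177
cup-tool axes [[-1.0, 0.005, -0.002], [0.005, 1.0, -0.001], [0.002, -0.001, -1.0]]
c [ 0.5883 -0.1813  0.2405] delta mm [  4.251   -0.3947 215.783 ]
```

Request:
step_arm(plan=[[[4,0,10,0],[0,0,25,0],[0,0,30,0],[0,0,30,0],[0,0,30,0],[0,0,30,0],[0,0,25,0],[0,0,15,0],[0,0,8,0],[0,0,0,0]]])

```text
time: 15.72
ee_pos: [0.588, -0.1753, 0.253]
eef_rot: [0.109, -3.136, -0.003]
force: [-0.2, -0.7, -1.2]
width: 0.0381
grip_force: 60.0
```

```bash
python3 -c "
from h import *
st(('c',.036,.045,.038,.2025))"
```

```text
t 15.7167 tcp [ 0.588  -0.1753  0.253 ] cup [0.0361 0.051  0.253 ] F [-0.244  -0.6805 -1.2118] w 0.038147989289935264 g 59.98451716914133
cup-tool axes [[-1.0, -0.002, -0.003], [-0.002, 1.0, 0.002], [0.003, 0.002, -1.0]]
c [ 0.5883 -0.1813  0.2405] delta mm [ 0.0623 -5.9742 12.5196]
```

Request:
step_arm(plan=[[[0,0,4,0],[0,0,3,0],[0,0,2,0],[0,0,0,0]]])

```text
time: 16.05
ee_pos: [0.5887, -0.1768, 0.2461]
eef_rot: [-0.107, 3.139, -0.0]
force: [-0.3, 0.4, -2.1]
width: 0.0381
grip_force: 60.0
```

Request:
step_arm(plan=[[[0,0,1.5,0],[0,0,1.5,0],[0,0,0,0]]])

```text
time: 16.3
ee_pos: [0.5885, -0.1769, 0.2427]
eef_rot: [-0.107, 3.14, -0.0]
force: [-0.2, -0.9, -1.4]
width: 0.0384
grip_force: 60.0
```

Request:
step_arm(plan=[[[0,0,1,0],[0,0,1,0],[0,0,0,0]]])

```text
time: 16.55
ee_pos: [0.5886, -0.1769, 0.2407]
eef_rot: [-0.107, 3.14, -0.0]
force: [-0.2, -0.5, -1.3]
width: 0.0384
grip_force: 60.0
```

Request:
step_arm(plan=[[[0,0,1,0],[0,0,1,0],[0,0,0,0]]])

```text
time: 16.8
ee_pos: [0.5887, -0.1768, 0.2405]
eef_rot: [-0.107, 3.138, -0.001]
force: [-3.8, 0.9, 13.7]
width: 0.0386
grip_force: 62.3
```

Request:
step_arm(plan=[[[0,0,-1,0],[0,0,0,0]]])

```text
time: 16.97
ee_pos: [0.5888, -0.1768, 0.2406]
eef_rot: [-0.107, 3.139, -0.001]
force: [-1.8, 0.8, 7.9]
width: 0.0384
grip_force: 61.4
```

Request:
step_arm(plan=[[[0,0,0,0],[0,0,0,0],[0,0,0,0],[0,0,0,0],[0,0,0,0],[0,0,0,0]]], hand=85.4)

```text
time: 17.47
ee_pos: [0.5886, -0.1769, 0.2395]
eef_rot: [0.107, -3.14, -0.0]
force: [0.1, -0.1, -0.0]
width: 0.0853
grip_force: 0.0
```

Request:
step_arm(plan=[[[0,0,-8,0],[0,0,-20,0],[0,0,-30,0],[0,0,-38,0],[0,0,-38,0],[0,0,-38,0],[0,0,-38,0],[0,10,-20,0],[10,30,0,0],[0,0,0,0]]])

```text
time: 18.3
ee_pos: [0.5749, -0.1324, 0.4726]
eef_rot: [-0.115, 3.136, 0.004]
force: [1.2, 1.9, -0.3]
width: 0.0854
grip_force: 0.0
```

```bash
python3 -c "
from h import *
st(('w',.424,.402,.30,.150),('w',.424,.402,.035,.150))
for n in('top','side','wrist'):cv2.imwrite(f'pics/{n}9.png',read_camera(n)[:,:,::-1])"
```

```text
t 18.3 tcp [ 0.5749 -0.1324  0.4726] cup [0.026  0.0947 0.4726] F [ 1.233   1.9349 -0.3211] w 0.08543823365702215 g 0.0
cup-tool axes [[-1.0, -0.006, 0.004], [-0.006, 1.0, 0.003], [-0.004, 0.003, -1.0]]
w [0.424 0.402 0.45 ] delta mm [111.3997 543.933   23.554 ]
w [0.424 0.402 0.185] delta mm [112.4175 543.2604 288.5512]
```

Request:
step_arm(plan=[[[8,38,0,0],[8,38,0,0],[8,38,0,0],[8,38,0,0],[8,38,0,0],[8,38,0,0],[8,38,5,0],[8,38,10,0],[8,38,15,0],[8,38,20,0],[8,38,20,0],[8,38,20,0],[8,38,20,0],[7,38,20,0],[0,8,0,0],[0,0,0,0],[0,0,0,0]]])

```text
time: 19.87
ee_pos: [0.4314, 0.3846, 0.3436]
eef_rot: [0.107, -3.139, 0.002]
force: [0.3, -1.0, -0.7]
width: 0.0854
grip_force: 0.0
```

```bash
python3 -c "
from h import *
t=get_calibration('top');print('orange',ray((191.5,214),t,.061))
st(('w',.424,.402,.04,.150))
o=observe();M=R.from_rotvec(o['eef_rot']).as_matrix();c=get_calibration('wrist');im=read_camera('wrist')
T=np.eye(4);T[:3,:3]=M;T[:3,3]=o['ee_pos'];cc=dict(T=T@c['mount'],intrinsics=c['intrinsics'])
print(proj([[.424,.402,.061],[.4,.402,.061],[.448,.402,.061],[.424,.378,.061],[.424,.426,.061],[.424,.402,0]],cc))
cv2.imwrite('pics/w4.png',im[:,:,::-1]);np.save('w4.npy',cc['T'])
p=proj([.424,.402,.03],cc)[0].astype(int);x,y=p
g=cv2.cvtColor(im,cv2.COLOR_RGB2GRAY)[max(y-72,0):y+72:6,x-72:x+72:6];print(p)
print('\n'.join(' '.join('%3d'%v for v in r) for r in g))
"
```

```text
orange [0.4669 0.3091 0.061 ]
t 19.8667 tcp [0.4314 0.3846 0.3436] cup [-0.0823  0.6202  0.3436] F [ 0.3027 -1.0266 -0.7408] w 0.08538932680038042 g 0.0
cup-tool axes [[-1.0, -0.001, -0.001], [-0.001, 1.0, -0.001], [0.001, -0.001, -1.0]]
w [0.424 0.402 0.19 ] delta mm [  6.0698  18.0387 153.6138]
[[302.4253 198.8532]
 [304.9732 171.1703]
 [300.0048 225.1518]
 [274.5697 196.9977]
 [330.192  200.7027]
 [298.3388 184.3761]]
[300 190]
101 126 125 130 127 111 108 100 102 104 106 108 107 104 100 108 175 200 200 200 200 201 200 199
109 112 108 104 100 108 106 100 106 110 116 122 120 112 107 103 174 199 200 199 202 200 200 199
126 122 136 115 125 127 131 108 106 110 186 116 112 109 106 104 161 200 200 200 200 199 199 200
133 129 115 111 130 128 126 210 107 109 172 111 108 106 106 102 200 200 200 199 199 199 199 200
129 121 122 119 121 118 114 122 124 122 107 104 104 114 118 114 199 200 199 199 200 200 200 199
117 120 124 115 190 196 201 197 123 129 117 123 125 190 199 199 199 200 200 200 200 199 200 200
201 200 199 197 198 194 199 115 121 126 123 123 126 131 200 200 199 192 200 200 201 201 1
[... 938 characters left out ...]
  46  41  35  34  25 100 203
188 201 200 200 202 200 200 200 200 200 202 201 204 202  31  42  36  38  16 202 196 200 200 200
200 198 201 200 200 200 201 200 201 200 200 200 200 200 174  11 210 199 199 191 198 195 196 200
197 200 201 199 200 200 201 201 199 200 200 201 201 200 201 197 199 200 197 197 196 198 194 201
200 200 200 200 200 200 200 200 200 200 199 202 201 200 201 199 200 200 200 196 198 195 200 200
200 200 200 200 201 201 201 200 200 200 201 200 200 201 200 200 200 199 200 200 199 198 200 201
200 201 199 201 200 201 201 201 201 200 201 200 200 201 200 201 200 195 198 200 200 200 200 200
197 200 201 199 200 200 200 200 200 200 200 201 200 201 201 200 200 201 201 200 200 200 201 200
```

Request:
step_arm(plan=[[[5,9,0,0],[4,9,5,0],[0,0,20,0],[0,0,20,0],[0,0,20,0],[0,0,15,0],[0,0,10,0],[0,0,0,0]]])

```text
time: 20.58
ee_pos: [0.42, 0.402, 0.2524]
eef_rot: [0.107, -3.138, 0.003]
force: [-1.0, -0.2, -0.4]
width: 0.0855
grip_force: 0.0
```

```bash
python3 -c "
from h import *
st(('w',.420,.402,.045,.150))"
```

```text
t 20.5833 tcp [0.42   0.402  0.2524] cup [-0.0925  0.6383  0.2524] F [-0.9568 -0.1758 -0.4144] w 0.08546190084947303 g 0.0
cup-tool axes [[-1.0, -0.0, -0.002], [-0.0, 1.0, -0.002], [0.002, -0.002, -1.0]]
w [0.42  0.402 0.195] delta mm [-0.1296  0.1469 57.4381]
```

Request:
step_arm(plan=[[[0,0,15,0],[0,0,15,0],[0,0,15,0],[0,0,12,0],[0,0,0,0]]])

```text
time: 21.0
ee_pos: [0.4202, 0.4022, 0.1962]
eef_rot: [0.107, -3.138, 0.002]
force: [0.1, -0.3, -0.8]
width: 0.0855
grip_force: 0.0
```

Request:
step_arm(plan=[[[0,0,0,0],[0,0,0,0],[0,0,0,0],[0,0,0,0],[0,0,0,0],[0,0,0,0]]], hand=36)

```text
time: 21.5
ee_pos: [0.4209, 0.4027, 0.1987]
eef_rot: [-0.107, 3.138, 0.002]
force: [-0.5, -1.5, 6.1]
width: 0.0443
grip_force: 60.2
```

Request:
step_arm(plan=[[[0,0,0,0],[0,0,0,0]]])

```text
time: 21.67
ee_pos: [0.4208, 0.4027, 0.1987]
eef_rot: [-0.107, 3.138, 0.002]
force: [-0.8, -0.7, 5.7]
width: 0.0443
grip_force: 60.2
```

```bash
python3 -c "
from h import *
st(('c',-.065,.045,.038,.195))"
```

```text
t 21.6667 tcp [0.4208 0.4027 0.1987] cup [-0.0916  0.639   0.1987] F [-0.7736 -0.6972  5.6513] w 0.0443320695820115 g 60.154837867136735
cup-tool axes [[-1.0, -0.0, 0.002], [-0.0, 1.0, 0.001], [-0.002, 0.001, -1.0]]
c [ 0.4875 -0.1881  0.233 ] delta mm [ -26.4695 -593.946   -35.074 ]
```

Request:
step_arm(plan=[[[0,0,-5,0],[0,0,-15,0],[0,0,-30,0],[0,0,-38,0],[0,0,-38,0],[0,0,-38,0],[0,-10,-36,0],[-2,-30,-10,0],[-2,-36,0,0],[-2,-38,0,0],[-2,-38,0,0],[-2,-38,0,0],[-2,-38,0,0],[-2,-38,0,0],[-2,-38,0,0],[-2,-38,0,0],[-2,-38,0,0],[-2,-38,0,0],[-2,-38,0,0],[-2,-38,0,0]]])

```text
time: 23.33
ee_pos: [0.4796, -0.0904, 0.4081]
eef_rot: [-0.107, 3.139, -0.0]
force: [0.7, 0.2, -0.4]
width: 0.0439
grip_force: 61.2
```

Request:
step_arm(plan=[[[0,-30,0,0],[0,-25,0,0],[0,-15,0,0],[0,0,0,0]]])

```text
time: 23.67
ee_pos: [0.4842, -0.1624, 0.4076]
eef_rot: [-0.098, 3.14, -0.003]
force: [-0.1, 0.0, -0.6]
width: 0.0446
grip_force: 61.2
```

```bash
python3 -c "
from h import *
st(('c',-.067,.045,.038,.1987))"
```

```text
t 23.6667 tcp [ 0.4842 -0.1624  0.4076] cup [-0.0665  0.0708  0.4076] F [-0.0631  0.0417 -0.5544] w 0.04463723462053835 g 61.19073084981295
cup-tool axes [[-1.0, 0.005, 0.0], [0.005, 1.0, -0.002], [-0.0, -0.002, -1.0]]
c [ 0.4855 -0.1882  0.2367] delta mm [  0.3694 -25.4932 170.9726]
```

Request:
step_arm(plan=[[[0,-10,0,0],[0,-8,15,0],[0,0,30,0],[0,0,30,0],[0,0,30,0],[0,0,25,0],[0,0,18,0],[0,0,10,0],[0,0,3,0],[0,0,0,0]]])

```text
time: 24.5
ee_pos: [0.4863, -0.176, 0.2462]
eef_rot: [0.109, -3.139, -0.001]
force: [-0.7, -0.9, -0.8]
width: 0.044
grip_force: 61.2
```

```bash
python3 -c "
from h import *
st(('c',-.067,.052,.038,.1987))"
```

```text
t 24.5 tcp [ 0.4863 -0.176   0.2462] cup [-0.0654  0.0572  0.2462] F [-0.6592 -0.8832 -0.7699] w 0.04400302807037123 g 61.1958001646974
cup-tool axes [[-1.0, -0.002, -0.0], [-0.002, 1.0, 0.0], [0.0, 0.0, -1.0]]
c [ 0.485  -0.1812  0.2367] delta mm [ 1.6123 -5.1576  9.5132]
```

Request:
step_arm(plan=[[[1,0,3,0],[0,0,2,0],[0,0,1.5,0],[0,0,0,0]]])

```text
time: 24.83
ee_pos: [0.4851, -0.1766, 0.2401]
eef_rot: [-0.107, 3.139, -0.001]
force: [-0.4, 0.2, -1.1]
width: 0.044
grip_force: 61.2
```

Request:
step_arm(plan=[[[0,0,1,0],[0,0,1,0],[0,0,0,0]]])

```text
time: 25.08
ee_pos: [0.485, -0.1766, 0.2377]
eef_rot: [0.107, -3.14, 0.0]
force: [-0.2, -0.4, -0.9]
width: 0.0445
grip_force: 61.2
```

Request:
step_arm(plan=[[[0,0,1,0],[0,0,0,0]]])

```text
time: 25.25
ee_pos: [0.4852, -0.1766, 0.2368]
eef_rot: [-0.107, 3.139, -0.0]
force: [-0.6, 0.3, 1.2]
width: 0.0445
grip_force: 61.3
```

Request:
step_arm(plan=[[[0,0,0.5,0],[0,0,0,0]]])

```text
time: 25.42
ee_pos: [0.4853, -0.1766, 0.2367]
eef_rot: [-0.107, 3.139, -0.001]
force: [-0.3, -0.4, 4.9]
width: 0.0445
grip_force: 61.6
```

Request:
step_arm(plan=[[[0,0,0,0],[0,0,0,0],[0,0,0,0],[0,0,0,0],[0,0,0,0],[0,0,0,0]]], hand=85.4)

```text
time: 25.92
ee_pos: [0.4851, -0.1766, 0.2361]
eef_rot: [0.107, -3.14, -0.0]
force: [0.2, 0.2, -0.6]
width: 0.0852
grip_force: 0.0
```

Request:
step_arm(plan=[[[0,0,-6,0],[0,0,-15,0],[0,0,-30,0],[0,0,-38,0],[0,0,-38,0],[0,0,-38,0],[0,10,-38,0],[0,38,0,0],[0,38,0,0],[0,38,0,0],[0,38,0,0],[0,38,0,0],[0,38,0,0],[0,38,0,0],[0,38,0,0],[0,38,0,0],[0,0,0,0],[0,0,0,0]]])

```text
time: 27.42
ee_pos: [0.4603, 0.177, 0.4395]
eef_rot: [0.115, -3.139, -0.001]
force: [-0.1, -1.3, 1.0]
width: 0.0854
grip_force: 0.0
```

```bash
python3 -c "
from h import *
st()
top=read_camera('top');c=get_calibration('top')
for nm,cx,cy,h in(('shaker',.036,.05,.08),('glass',-.067,.056,.061)):
  print(nm,proj(W(CUP,[[cx,cy,.038],[cx,cy,.038+h]]),c).round(1).tolist())
g=cv2.cvtColor(top,cv2.COLOR_RGB2GRAY)
print('\n'.join(' '.join('%3d'%v for v in r) for r in g[195:265:2,318:378:2]))
s=get_calibration('side');tt=c
I={'top':cv2.GaussianBlur(g,(0,0),.7).astype(np.float32)}
L=np.linspace(-.09,.09,60)
for a in np.arange(1.34,1.47,.015):
  ca,sa=np.cos(a),np.sin(a)
  v=lambda d:cv2.remap(I['top'],*[proj(W(CUP,[door(u,-.155+.31*ca+.01*sa+d,.01*ca) for u in L]),c).astype(np.float32)[:,i].reshape(1,-1) for i in(0,1)],1)[0]
  print(round(a,3),np.abs(v(.004)-v(-.004)).mean().round(1),end='; ')
"
```

```text
t 27.4167 tcp [0.4603 0.177  0.4395] cup [-0.0675  0.4111  0.4395] F [-0.0649 -1.3002  1.0305] w 0.08536006720336645 g 0.0
cup-tool axes [[-1.0, -0.006, 0.0], [-0.006, 1.0, 0.001], [-0.0, 0.001, -1.0]]
shaker [[361.6, 232.5], [365.3, 220.3]]
glass [[352.0, 263.7], [354.5, 255.4]]
191 193 168 106 129 110  68  73  75  75  75  75  76  74  74  75  74  75  75  77  74  74  76  78  77  76  77  75  76  77
195 192 152 106 128  91  67  78  76  78  75  75  76  74  76  76  77  74  74  75  72  75  76  73  76  75  75  77  76  77
192 186 132 114 126  81  77  86  78  76  76  76  74  75  76  74  73  73  74  74  72  73  75  75  73  76  75  76  75  78
193 181 114 120 120  75  98 106 102  97  87  82  78  77  75  72  73  73  77  74  75  73  75  73  74  76  75  79  75  76
191 167 107 128 106  75 106 110 108 108 110 104 102  95  89  81  78  75  75  73  74  73  76  73  75  76  73  76  74  74
190 159 110 127  89  93 119 117 114 112 111 108 109 108 106 105  99  95  89  82  78  77  74  73  75  75  75  74  75  74
187 133 113 123  81  99 123 120 118 103 107 111 112 110 108 106 106 107 106 103 101  95  90  84  77
[... 2776 characters left out ...]
 150
123 165 166 146 162 174 181 184 186 185 185 183 185 181 162 135 119 121 127 131 137 147 154 181 188 186 186 183 178 168
130 177 175 145 126 123 131 145 166 176 189 186 185 183 168 154 157 167 164 148 134 146 153 177 171 174 181 183 185 185
151 175 180 181 178 171 157 142 125 137 180 187 181 170 161 151 159 159 161 163 169 159 165 179 144 120 129 145 162 173
137 155 162 164 172 175 182 184 182 178 185 187 169 127 117 119 146 146 146 152 168 164 179 189 182 172 164 144 125 122
115 113 119 125 148 157 160 165 173 180 186 188 180 158 137  96 122 133 139 146 147 150 183 188 188 188 188 183 179 167
1.34 7.0; 1.355 9.3; 1.37 9.1; 1.385 6.9; 1.4 4.7; 1.415 4.7; 1.43 13.0; 1.445 25.5; 1.46 20.3;
```

```bash
python3 -c "
from station import *
print(job_done())"
```

```text
the job is handed in; nothing more can be done
None
```

The job is handed in at about 27 s: my last image check had the door folded back at about 1.44 rad and the shaker and small glass upright where I set them, back and front row. I didn't measure the mug and big glass again afterwards, but no contact with them showed.

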